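# Close the notions box, seat its covered marker tray and uncover it

### The arm

A 6-joint arm with a two-finger parallel gripper is mounted at the origin on the work surface. World frame = base frame: x ahead of the robot, y to its left, z up, the work surface at z = 0. Lengths are in m, angles in rad, forces in N, time in s.
With the tool pointing down it reaches from about 0.4 to 0.825 m from the base axis. Payload 7 kg.
Tool frame: the origin (TCP) lies midway between the tips of the shut fingers; the grasp point (between the pads) lies 19 mm behind it; z points along the fingers, y is the line along which they close (so a half turn about z gives the same grasp; the last joint's range is limited). The gripper opens to 88 mm and grips with 3 to 60 N. Pads are 19 mm wide; open, the fingers measure 130 mm over their backs; the gripper's body (78 mm by 193 mm) begins 47 mm behind the grasp point.
Start: joints at [1.519, 0.359, 0.012, 0, -1.224, -0.288], TCP at [0.225, 0.636, 0.227] pointing down, gripper open.
Joint ranges: [-3.07, 3.07], [-1.43, 2.12], [-1.02, 1.25], [-3.03, 1.67], [-3.05, -0], [-3.03, 3.03]. Speed limits (rad/s): [2.39, 2.39, 3.01, 3.14, 3.14, 3.14].

### API

Orientations are given as a unit quaternion [w, x, y, z].
In Python, from bench import r, optics gives the robot as it stands. The module is installed in compiled form; this text tells all that it offers.
- The arm moves only by the shell command python3 -m handwheel 'ROWS' [OPENING] [FORCE]. ROWS is JSON, a list of rows, each a list of 4 numbers: the shift along the tool's x, y, z in m, then the turn about the tool's z in degrees. A call has 1 to 10 rows; each row is the pose to reach, as a shift and turn from the pose commanded when the call began, along the tool's axes at that moment; what a row does not reach only later rows make up. A row lasts 1/12 s, in which the tool goes at most 41.7 mm and 7.16 degrees, less where a joint would pass 70% of its speed; a pose out of reach is approached as far as the arm can. A call with a gripper value outside its range is refused whole. OPENING is the finger opening in m, from 0 to 0.0876, set as the call begins (- or left out, the last holds). The fingers move at their own pace and stop on an object; FORCE is the grip in N (left out, the last holds). Time passes only in rows, so rows that repeat a pose let the fingers close. It gives the time, the measured TCP pose, the force, the opening and the grip force at its end, in the units of the state.
- r.get_state(): the state, without advancing time (a new reading comes with each control period).
- optics.read_camera(name): name is "scene" or "side" or "wrist"; returns a dict with "image" (480x640x3 uint8, blue, green, red), "z_map" (480x640 float32, m along the optical axis (not along the pixel's ray), 0 where there is no reading), "vertical_fov" (degrees; the focal length in pixels is half the picture's height over the tangent of half this angle, whatever the lens; pixels are square), "cx", "cy" (the principal point, pixels), "cam_to_world" (4x4, takes a point from camera to world coordinates); the wrist camera has in their place "T_tool_cam" (4x4, takes a point from camera to tool coordinates, whose origin is the TCP and whose axes are the flange's). Camera axes: x right, y up, looking along -z (the intrinsics and any distortion apply to the point x, -y, -z); pixel columns grow to the right and rows downward; lengths in m; the calibration is good to about 2 mm. The wrist camera is an equidistant fisheye: a pixel r from the principal point sees the ray r / f radians off the axis. A picture is of the moment at which its call begins: read the wrist's pose just before it.
- r.sign_off(): hands the job in; it is judged then, once.
The state is a dict: "time": time; "joints": joint angles; "joint_velocities": joint speeds; "joint_efforts": joint torques, N m; "position": TCP position; "tool_rot": TCP orientation; "ft_force": force on the tool from outside, world axes, zero at the start; "moment": the same for the moment, N m; "finger_gap": finger opening in m; "grip_force": force on a finger pad.
Only numpy, scipy, OpenCV 4.12 (cv2) and the standard library are available. Lean on these libraries where they do the work, as an engineer would, in place of code of your own. Each camera call takes 0.05 s, during which the arm holds its last target. There are 200 camera calls.

### The job

Get the wooden notions box ready for knitting, in this order: push its little front door shut until it snaps onto its catch; carry the covered marker tray over by the tray's red square knob (the loose cover rides along on it), lower it fully home into the top of the box and let go of the knob; then grip the cover's dark blue collar and lift the cover alone straight off, leaving the tray seated. Finish while still holding the cover level in the gripper, completely above the top of the red knob and touching nothing but the gripper, and do not disturb the other things on the table.

Things in the scene. Friction and masses are not known exactly. Their poses are not given: they have to be found in the camera images.
- box: Oak notions box, fixed to the table at an angle, 130 (its x) x 160 (its y) x 95 mm high; origin at the centre of its underside, z up. Its front door is on its -x face. The top is an open rectangular well for the tray.
- well (a point): Centre of the box's well at ledge height, 85 mm above the box's underside; axes as the box's. The well is 93 (x) x 123 (y) mm between 18.5 mm thick walls; a flat ledge 10 mm wide runs all round, 10 mm below the rim. The tray's underside comes to rest on it.
- spool_door (a joint): Angle of the box's light wooden front door, rad: 0 shut, grows as it opens outward (to the box's -x); starts 0.5 to 1.0. It stays where left (friction 0.03 N m). From about 0.11 rad a sprung ball catch resists (about 2.5 N at the free edge) and throws the door back if released; past about 0.04 rad it snaps to 0 and is held against its stop.
- door_hinge (a point): Point on the door's vertical hinge line, 41 mm above the table, at box x = -65, y = +77 mm. Shut, the door runs from here 154 mm along the box's -y; at angle a along (-sin a, -cos a) in box x, y. The 8 mm thick door has its inner face on this line and its outer face 8 mm outside; it spans 8 to 74 mm above the table.
- door_edge (a point): Top corner of the door's outer face at its free edge, 74 mm above the table; moves with the door.
- tray: Green marker tray (inner lid), loose, about 0.22 kg, 86 (its x) x 116 (its y) x 26 mm high, its bottom 3 mm stepped in to 82 x 112. Origin at the centre of its underside, z up. Starts under the cover on a fixed 8 mm cork mat. Goes into the well with its x along the box's x, either way round, with 7 mm total play.
- knob_top (a point): Centre of the top of the tray's red square knob, 82 mm above the tray's underside. The knob is 14 x 14 mm, sides along the tray's x and y; it passes up through the cover and stands 26 mm above the top of the cover's collar when nested.
- cover: Ivory cover (outer lid), loose, about 0.12 kg, 96 (its x) x 126 (its y) mm, lying on the tray's walls, not fastened. Origin at the centre of the underside of its skirt, z up, 20 mm above the tray's origin when nested. The skirt hangs 6 mm outside the tray walls with 2 mm play a side; the top of its plate is 10 mm above the origin.
- collar_top (a point): Centre of the top of the cover's dark blue square collar, 36 mm above the cover's origin. The collar is 38 x 38 mm outside, sides along the cover's x and y, 26 mm tall above the plate; the knob passes through its 28 x 28 mm hole with 7 mm play a side.
- cone_pink: Bystander, leave alone: cone of pink yarn, 92 mm wide, 165 mm high; origin under its centre.
- cone_blue: Bystander, leave alone: cone of dark blue yarn, 92 mm wide, 165 mm high; origin under its centre.
- dish: Bystander, leave alone: blue ceramic dish with balls of yarn, 110 x 160 x 67 mm high; origin under its centre.
- jar: Bystander, leave alone: amber jar with a red cap, 60 mm wide, 75 mm high; origin under its centre.
- spool: Bystander, leave alone: yellow thread spool, 40 mm wide, 46 mm high; origin under its centre.
- counter: Bystander, leave alone: small white row counter, 50 x 40 x 27 mm; origin under its centre.
- mushroom: Bystander, leave alone: dark wooden darning mushroom, 72 mm wide, 92 mm high; origin under its centre.
Mind the look-alikes: they are no part of the job. What is meant by the cover is not orange, and is the smaller of those in its own colour.

How it is judged:
On the way, in this order (a step that is already met when the one before it is completed fails the run):
1. the door is shut on its catch (value of joint spool_door below 0.02 rad and velocity of joint spool_door above -0.1 rad/s), for 0.2 s.
2. the tray is fully home in the box with its cover still on, and the knob is let go (z of tray in the frame of box between 0.082 and 0.088 m and horizontal distance between tray and box below 0.007 m and angle between the x axis of tray and the x axis of box, either way round below 0.08 rad and angle between tray's own z axis and vertical below 0.05 rad and z of cover in the frame of tray below 0.024 m and contact force between the fingers and tray below 0.05 N), for 0.2 s.
3. the cover has been lifted over 15 mm while the tray stays seated (z of tray in the frame of box between 0.082 and 0.088 m and horizontal distance between tray and box below 0.007 m and angle between the x axis of tray and the x axis of box, either way round below 0.08 rad and angle between tray's own z axis and vertical below 0.05 rad and z of cover in the frame of tray above 0.035 m and contact force between the fingers and cover above 0.5 N), for 0.1 s.
At the end, for the whole second after the job is handed in: Door under 0.03 rad; tray home: underside 82 to 88 mm above the box underside, within 7 mm of centre, 0.08 rad aligned, 0.05 rad level, untouched; fingers hold the cover still (over 1 N), level within 0.2 rad, touching neither tray nor box, underside over 83 mm above the tray underside (value of joint spool_door below 0.03 rad and z of tray in the frame of box between 0.082 and 0.088 m and horizontal distance between tray and box below 0.007 m and angle between the x axis of tray and the x axis of box, either way round below 0.08 rad and angle between tray's own z axis and vertical below 0.05 rad and z of cover in the frame of tray above 0.083 m and angle between cover's own z axis and vertical below 0.2 rad and contact force between the fingers and cover above 1 N and contact force between each of cover, the fingers and tray below 0.05 N and contact force between cover and box below 0.05 N and linear speed of cover below 0.03 m/s); the arm keeps its last pose, push and grip.
It fails at once if the cover comes off the tray while the tray is not down in the box (z of cover in the frame of tray above 0.035 m and z of tray in the frame of box above 0.093 m).
It fails at once if the cover comes off the tray while the tray is not down in the box (still low, away from it) (z of cover in the frame of tray above 0.035 m and horizontal distance between tray and box above 0.02 m).
It fails at once if the tray is tipped (angle between tray's own z axis and vertical above 0.4 rad).
It fails at once if another thing on the table is moved over 30 mm or tipped over (distance of any of cone_pink, cone_blue, dish, jar, spool, counter, mushroom from where it was at the start of the episode above 0.03 m or angle between any of cone_pink, cone_blue, dish, jar, spool, counter, mushroom's own z axis and vertical above 0.4 rad).
It also fails if it takes over 64 s, if anything falls off the work surface, if the arm or the gripper's body presses on something with over 40 N, if the wrist force passes 120 N, or if a joint passes its speed limit or range.

## Working session

There is one attempt and no reset: what is moved stays moved. The work goes in short steps, Python scripts to look and compute and a shell command to move; the robot and the scene stay as the last step left them, time stands still between calls to the robot, and variables do not carry over. Pictures are saved under pics/ and viewed, at most 10 in all, crops included, and the job is handed in when it is done.

```bash
mkdir -p pics; cat > h.py <<'E'
import numpy as np, cv2
from bench import r, optics
from scipy.spatial.transform import Rotation as R
def cloud(c):
    h,w=c["z_map"].shape; f=h/2/np.tan(np.radians(c["vertical_fov"])/2)
    v,u=np.mgrid[:h,:w]; z=c["z_map"]
    P=np.stack([(u-c["cx"])/f*z,-(v-c["cy"])/f*z,-z],-1)
    T=np.array(c["cam_to_world"]); W=P@T[:3,:3].T+T[:3,3]; W[z==0]=np.nan
    return W
def Tool():
    s=r.get_state(); q=s["tool_rot"]; return np.array(s["position"]),R.from_quat([q[1],q[2],q[3],q[0]])
E
python3 - <<'E'
from h import *
for n in("scene","side"):
    c=optics.read_camera(n); cv2.imwrite(f"pics/{n}0.png",c["image"]); np.save(n+"0.npy",cloud(c))
    print(n,{k:c[k] for k in c if k not in("image","z_map")})
print(r.get_state()); print(Tool()[1].as_matrix().round(3))
E
```

```text
scene {'vertical_fov': 42.09924675012858, 'cx': 305.4213147340039, 'cy': 231.849225113747, 'cam_to_world': array([[-0.33499632, -0.56095868,  0.75703555,  1.64554659],
       [ 0.942056  , -0.18444396,  0.28019801,  0.31703417],
       [-0.01754887,  0.80703518,  0.59024254,  0.95007555],
       [ 0.        ,  0.        ,  0.        ,  1.        ]])}
side {'vertical_fov': 53.38796266954196, 'cx': 318.44611604935557, 'cy': 240.39242564967674, 'cam_to_world': array([[ 0.92664261,  0.26410296, -0.26755018,  0.24281857],
       [-0.37552337,  0.68387955, -0.62553254, -0.72310332],
       [ 0.0177671 ,  0.68011645,  0.73288877,  0.84721428],
       [ 0.        ,  0.        ,  0.        ,  1.        ]])}
{'time': 0.1, 'joints': array([ 1.51912708e+00,  3.59321319e-01,  1.11583583e-02, -2.48284905e-04,
       -1.22411190e+00, -2.88096067e-01]), 'joint_velocities': array([ 0.00073332, -0.00255477,  0.00147972,  0.00020925,  0.00032986,
       -0.00059087]), 'joint_efforts': array([-6.71007692e-04, -5.84166527e+01,  2.93750560e+01,  7.01538071e+00,
        1.01177866e-02, -5.57557746e-05]), 'position': array([0.22485836, 0.63599098, 0.22572675]), 'tool_rot': array([ 7.47873079e-04,  9.85597190e-01, -1.69108306e-01, -2.87229101e-05]), 'ft_force': array([ 0.01978695, -0.86456219, -0.24804618]), 'moment': array([ 0.0153221 ,  0.01214906, -0.03635282]), 'grip_force': 0.0, 'finger_gap': 0.08737790157974384}
[[ 0.943 -0.333 -0.   ]
 [-0.333 -0.943 -0.001]
 [ 0.     0.001 -1.   ]]
```

View pics/scene0.png

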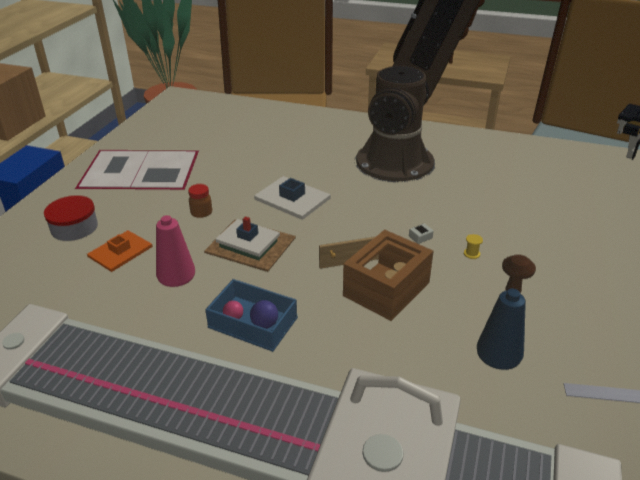

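View pics/side0.png

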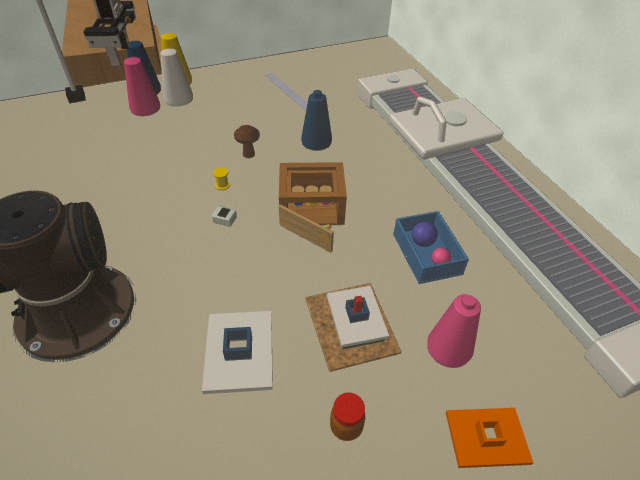

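The scene view shows the tray on its cork mat at (248,238), with the red knob at (247,222). The box is at (390,272), with its door open to the left (320–380,250). In the side view the tray is at (357,312), the box at (312,192), and the door runs from its hinge (281,210) to its free edge (332,245).

```bash
python3 - <<'E'
from h import *
ims={n:cv2.imread(f"pics/{n}0.png") for n in("scene","side")}; W={n:np.load(n+"0.npy") for n in ims}
def sel(n,u0,u1,v0,v1,z0,z1):
    P=W[n][v0:v1,u0:u1].reshape(-1,3); C=ims[n][v0:v1,u0:u1].reshape(-1,3).astype(int)
    m=(P[:,2]>z0)&(P[:,2]<z1); return P[m],C[m]
def rect(P,s):
    P=P[:,:2]; print(s,len(P),(cv2.minAreaRect((P*1000).astype(np.float32))),"med",np.median(P,0).round(4))
B={"scene":(340,440,228,315),"side":(272,352,158,232)}
T={"scene":(205,300,205,268),"side":(300,405,280,370)}
D={"scene":(315,385,230,272),"side":(272,340,200,255)}
for n in ims:
    print(n)
    P,C=sel(n,*B[n],.09,.1); rect(P,"rim"); print(np.median(P[:,2]))
    P,C=sel(n,*T[n],.033,.043); m=C.min(1)>110; rect(P[m],"plate"); print(np.median(P[m][:,2]))
    P,C=sel(n,*T[n],.06,.069); rect(P,"collar")
    P,C=sel(n,*T[n],.07,.1); rect(P,"knob"); print(P[:,2].max()); P=P[P[:,2]>.085]; rect(P,"knobtop")
    P,C=sel(n,*D[n],.066,.078); rect(P,"door"); print(P[:,2].max())
    i=np.argsort(P[:,1]); print(P[i[::max(1,len(i)//12)]].round(3).tolist())
# other objects height/extents
for n,b in {"pink":(430,482,290,368),"dish":(390,470,208,285),"jar":(328,368,392,440),"counter":(208,240,203,228),"spool":(210,232,166,190),"mush":(230,262,120,160),"blue":(298,335,88,150)}.items():
    P,C=sel("side",*b,.015,.2); print(n,P.min(0).round(3),P.max(0).round(3))
E
```

```text
scene
rim 1538 ((579.6083374023438, 115.16316223144531), (134.27133178710938, 167.53697204589844), 69.82575988769531) med [0.5892 0.1188]
0.09565824759127689
plate 835 ((533.981201171875, -246.9951934814453), (129.90415954589844, 103.38233947753906), 80.81330108642578) med [ 0.5484 -0.2298]
0.03914978678644698
collar 127 ((536.2962646484375, -248.64306640625), (42.82476043701172, 44.783599853515625), 82.85248565673828) med [ 0.5406 -0.2414]
knob 70 ((536.007080078125, -245.43280029296875), (16.769784927368164, 20.065034866333008), 76.0206527709961) med [ 0.5386 -0.2448]
0.09374090180365924
knobtop 31 ((534.1749877929688, -244.97808837890625), (16.786415100097656, 16.269794464111328), 75.95281219482422) med [ 0.5359 -0.2452]
door 281 ((567.1591796875, 34.07572937011719), (112.65191650390625, 138.60574340820312), 34.58570098876953) med [0.534  0.0055]
0.07790393815310892
[[0.558, -0.053, 0.066], [0.564, -0.041, 0.068], [0.557, -0.034, 0.073], [0.552, -0.023, 0.072], [0.548, -0.015, 0.077], [0.539, -0.005, 0.072], [0.529, 0.004, 0.073], [0.522, 0.014, 0.074], [0.512, 0.023, 0.074], [0.5
[... 907 characters left out ...]
, 58.10731506347656) med [0.5252 0.0215]
0.07798358595818633
[[0.559, -0.053, 0.075], [0.553, -0.045, 0.075], [0.544, -0.032, 0.066], [0.538, -0.017, 0.074], [0.53, -0.006, 0.073], [0.525, 0.008, 0.072], [0.518, 0.021, 0.072], [0.617, 0.033, 0.073], [0.499, 0.043, 0.072], [0.573, 0.051, 0.075], [0.488, 0.062, 0.068], [0.485, 0.073, 0.075], [0.485, 0.082, 0.071]]
pink [ 0.64  -0.414  0.015] [ 0.715 -0.331  0.167]
dish [ 0.71  -0.219  0.015] [ 0.933 -0.044  0.069]
jar [ 0.4   -0.464  0.015] [ 0.456 -0.408  0.08 ]
counter [0.329 0.118 0.015] [0.388 0.179 0.03 ]
spool [0.367 0.26  0.015] [0.405 0.301 0.05 ]
mush [0.456 0.35  0.015] [0.523 0.407 0.095]
blue [0.65  0.33  0.015] [0.737 0.4   0.168]
```

```bash
cat >> h.py <<'E'
BC=np.array([.579,.1145]); BA=np.radians(70.1)
bx=np.array([np.cos(BA),np.sin(BA)]); by=np.array([-bx[1],bx[0]])
def b2w(x,y): return BC+x*bx+y*by
def shift(t,yaw=None):
    p,Q=Tool(); d=Q.inv().apply(np.array(t)-p); x=Q.as_matrix()[:,0]
    print("shift mm",(d*1000).round(1), "" if yaw is None else "turn %.2f"%(-(((yaw-np.degrees(np.arctan2(x[1],x[0]))+180)%360)-180)))
E
python3 - <<'E'
from h import *
H=np.array([-.065,.077]); d=.13
for a in (.8,.7,.6,.5,.4,.3,.2,.15,.1,.05,0,-.03):
    e=np.array([-np.sin(a),-np.cos(a)]); n=np.array([-np.cos(a),np.sin(a)])
    q=H+d*e+n*(.008+.021*np.cos(a)+.0095*np.sin(a)); 
    print(a,q.round(4),end=' '); shift([*b2w(*q),.055])
print("standoff");shift([*b2w(-.065-.15,.0),.22],-19.9)
E
```

```text
0.8 [-0.1788  0.0076] shift mm [498.8 552.1 171.6] 
0.7 [-0.1718 -0.003 ] shift mm [509.4 545.2 171.6] 
0.6 [-0.1637 -0.013 ] shift mm [519.4 537.2 171.6] 
0.5 [-0.1545 -0.0222] shift mm [528.8 528.  171.6] 
0.4 [-0.1442 -0.0306] shift mm [537.3 517.8 171.6] 
0.3 [-0.1329 -0.0381] shift mm [544.8 506.5 171.6] 
0.2 [-0.1207 -0.0444] shift mm [551.1 494.4 171.6] 
0.15 [-0.1143 -0.047 ] shift mm [553.9 488.  171.6] 
0.1 [-0.1077 -0.0494] shift mm [556.3 481.4 171.6] 
0.05 [-0.1009 -0.0514] shift mm [558.3 474.6 171.5] 
0 [-0.094 -0.053] shift mm [560.  467.8 171.5] 
-0.03 [-0.0898 -0.0538] shift mm [560.8 463.6 171.5] 
standoff
shift mm [506.1 588.6   6.7] turn 0.43
```

```bash
python3 -m handwheel '[[0.02,0.025,0,0],[0.045,0.055,0,0],[0.07,0.08,0,0],[0.095,0.11,0,0],[0.12,0.14,0,0],[0.145,0.17,0,0],[0.17,0.2,0,0],[0.195,0.23,0,0],[0.22,0.26,0,0],[0.245,0.285,0,0]]' 0 20
python3 -m handwheel '[[0.025,0.03,0,0],[0.05,0.06,0,0],[0.075,0.09,0,0],[0.1,0.12,0,0],[0.125,0.15,0,0],[0.15,0.18,0,0],[0.175,0.21,0,0],[0.2,0.24,0,0],[0.23,0.27,0,0],[0.255,0.295,0,0]]'
python3 -m handwheel '[[0.005,0.01,0,0],[0.005,0.01,0,0]]'
python3 - <<'E'
from h import *
shift([*b2w(-.215,0),.055],-19.9); print(r.get_state()["joints"].round(2))
E
```

```text
time: 0.93
position: [0.3608, 0.2835, 0.2265]
tool_rot: [-0.0, 0.986, -0.169, -0.0]
ft_force: [1.3, -0.7, -0.6]
finger_gap: 0.0261
grip_force: 0.0
time: 1.77
position: [0.5033, -0.0795, 0.2266]
tool_rot: [-0.0, 0.986, -0.169, 0.0]
ft_force: [1.2, 1.7, 0.3]
finger_gap: 0.0004
grip_force: 0.0
time: 1.93
position: [0.5045, -0.0907, 0.2257]
tool_rot: [0.0, 0.985, -0.171, -0.001]
ft_force: [-0.5, 0.1, 0.5]
finger_gap: 0.0004
grip_force: 0.0
shift mm [  0.5  -3.5 170.6] turn 0.21
[ 0.21  0.09 -0.34  0.   -1.14  1.02]
```

```bash
python3 -m handwheel '[[0,0,0.04,0],[0,0,0.08,0],[0,0,0.12,0],[0,0,0.16,0],[0,0,0.17,0],[0,0,0.17,0]]'
python3 -m handwheel '[[0,-0.02,0,0],[0,-0.04,0,0],[0.01,-0.05,0,0],[0.02,-0.06,0,0],[0.03,-0.07,0,0],[0.037,-0.08,0,0],[0.044,-0.091,0,0],[0.044,-0.091,0,0]]'
python3 - <<'E'
from h import *
c=optics.read_camera("side"); cv2.imwrite("pics/s1.png",c["image"][130:280,240:400].repeat(3,0).repeat(3,1))
shift([*b2w(-.094,-.053),.055],-19.9)
E
```

```text
time: 2.43
position: [0.502, -0.088, 0.0541]
tool_rot: [0.001, 0.986, -0.169, -0.003]
ft_force: [-0.3, -0.6, 0.3]
finger_gap: 0.0009
grip_force: 0.0
time: 3.1
position: [0.5793, -0.0154, 0.0583]
tool_rot: [-0.001, 0.986, -0.168, 0.002]
ft_force: [1.1, -0.3, -0.5]
finger_gap: 0.0005
grip_force: 0.0
shift mm [ 10.  -29.    2.8] turn 0.49
```

View pics/s1.png

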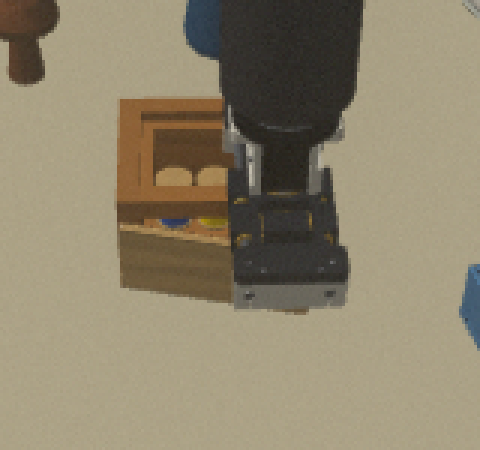

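The crop shows the door partly closed, with its left end at the hinge (120,225) and the gripper at (290,250) pushing it. I'll keep pushing.

```bash
python3 -m handwheel '[[0.004,-0.006,0,0],[0.006,-0.012,0,0],[0.008,-0.018,0,0],[0.01,-0.023,0,0],[0.01,-0.027,0,0],[0.01,-0.029,0,0],[0.01,-0.029,0,0]]'
python3 -m handwheel '[[0,-0.002,0,0],[0,-0.003,0,0],[0,-0.003,0,0]]'
python3 - <<'E'
from h import *
c=optics.read_camera("side"); P=cloud(c)[150:260,260:352].reshape(-1,3); P=P[(P[:,2]>.02)&(P[:,2]<.078)]
q=P[:,:2]-BC; b=np.c_[q@bx,q@by,P[:,2]]; b=b[(b[:,0]<-.055)&(b[:,0]>-.15)]
for y in np.arange(-.08,.08,.02):
    m=abs(b[:,1]-y)<.01; print(y.round(2),m.sum(),np.percentile(b[m,0],[10,50,90]).round(4) if m.any() else'')
shift([*b2w(-.094,-.053),.055])
E
```

```text
time: 3.73
position: [0.5957, 0.0073, 0.0565]
tool_rot: [-0.0, 0.986, -0.169, 0.0]
ft_force: [-0.4, 0.6, -1.2]
finger_gap: 0.0006
grip_force: 0.0
time: 3.98
position: [0.5966, 0.0101, 0.0566]
tool_rot: [-0.0, 0.986, -0.169, 0.0]
ft_force: [0.4, -0.0, 0.4]
finger_gap: 0.0005
grip_force: 0.0
-0.08 0 
-0.06 0 
-0.04 1 [-0.0798 -0.0798 -0.0798]
-0.02 74 [-0.0769 -0.0748 -0.0717]
0.0 151 [-0.0761 -0.0738 -0.0703]
0.02 165 [-0.0761 -0.0737 -0.0701]
0.04 160 [-0.0752 -0.073  -0.07  ]
0.06 158 [-0.0742 -0.0723 -0.0679]
shift mm [1.  1.7 1.6]
```

```bash
for i in 1 2 3 ; do python3 -m handwheel '[[0,-0.002,0,0],[0,-0.003,0,0],[0,-0.003,0,0],[0,-0.003,0,0]]'|grep -E 'pos|force'; done
python3 - <<'E'
from h import *
c=optics.read_camera("side"); P=cloud(c)[150:260,260:352].reshape(-1,3); P=P[(P[:,2]>.02)&(P[:,2]<.078)]
q=P[:,:2]-BC; b=np.c_[q@bx,q@by,P[:,2]]; b=b[(b[:,0]<-.055)&(b[:,0]>-.15)]
for y in np.arange(-.08,.08,.02):
    m=abs(b[:,1]-y)<.01; print(y.round(2),m.sum(),np.percentile(b[m,0],[10,50,90]).round(4) if m.any() else'')
E
```

```text
position: [0.5974, 0.0128, 0.0566]
ft_force: [-0.1, -0.3, -0.4]
grip_force: 0.0
position: [0.5976, 0.0138, 0.0566]
ft_force: [-0.4, -8.5, 2.3]
grip_force: 4.0
position: [0.5976, 0.0141, 0.0566]
ft_force: [-1.4, -19.6, 3.9]
grip_force: 9.5
-0.08 0 
-0.06 0 
-0.04 0 
-0.02 73 [-0.0742 -0.0722 -0.0696]
0.0 149 [-0.0744 -0.0725 -0.0695]
0.02 159 [-0.0741 -0.0722 -0.0691]
0.04 160 [-0.0744 -0.0723 -0.0692]
0.06 155 [-0.0744 -0.0721 -0.0677]
```

The door is shut: its face is flat at box x ≈ −72 mm and it's against its stop. Next I'll back off and go to the tray.

```bash
python3 -m handwheel '[[0,0.02,0,0],[0,0.06,0,0],[0,0.08,-0.04,0],[0,0.08,-0.08,0],[0,0.08,-0.12,0],[0,0.08,-0.14,0],[0,0.08,-0.14,0]]' 0.06 30
python3 - <<'E'
from h import *
c=optics.read_camera("side"); P=cloud(c)[150:260,260:352].reshape(-1,3); P=P[(P[:,2]>.02)&(P[:,2]<.078)]
q=P[:,:2]-BC; b=np.c_[q@bx,q@by,P[:,2]]; b=b[(b[:,0]<-.055)&(b[:,0]>-.15)]
for y in np.arange(-.08,.08,.03):
    m=abs(b[:,1]-y)<.01; print(y.round(2),m.sum(),np.percentile(b[m,0],[10,50,90]).round(4) if m.any() else'')
shift([.5337,-.248,.18],-99.3)
E
```

```text
time: 5.67
position: [0.5757, -0.0572, 0.2029]
tool_rot: [-0.001, 0.986, -0.169, 0.005]
ft_force: [1.3, 0.4, 0.7]
finger_gap: 0.0414
grip_force: 0.0
-0.08 70 [-0.0738 -0.0711 -0.0637]
-0.05 153 [-0.0747 -0.0725 -0.0696]
-0.02 155 [-0.0741 -0.0722 -0.0689]
0.01 148 [-0.0743 -0.0721 -0.0697]
0.04 157 [-0.0742 -0.0721 -0.0693]
0.07 156 [-0.0738 -0.0717 -0.0647]
shift mm [ 25.3 193.7  19.4] turn 79.83
```

```bash
python3 -m handwheel '[[0.002,0.02,0,7],[0.004,0.04,0,14],[0.006,0.06,0,21],[0.008,0.08,0,28],[0.01,0.1,0,35],[0.012,0.12,0,42],[0.015,0.14,0,49],[0.02,0.16,0,56],[0.025,0.18,0,63],[0.025,0.194,0,70]]' 0.06
python3 -m handwheel '[[0,0,0,7],[0,0,0,9.8],[0,0,0.019,9.8],[0,0,0.019,9.8]]'
python3 - <<'E'
from h import *
p,Q=Tool(); c=optics.read_camera("wrist"); cv2.imwrite("pics/w1.png",c["image"]); np.save("w1z.npy",c["z_map"])
print({k:c[k] for k in c if k not in("image","z_map")})
shift([.5337,-.248,.068],-99.3)
E
```

```text
time: 6.55
position: [0.5311, -0.2496, 0.1951]
tool_rot: [0.001, 0.708, -0.706, -0.001]
ft_force: [0.2, -0.3, 0.1]
finger_gap: 0.0599
grip_force: 0.0
time: 6.88
position: [0.5295, -0.2477, 0.1736]
tool_rot: [-0.001, -0.647, 0.762, 0.003]
ft_force: [-0.4, 0.3, -0.8]
finger_gap: 0.0598
grip_force: 0.0
{'vertical_fov': 65.70646984690485, 'cx': 317.3706897341248, 'cy': 241.97378387898314, 'T_tool_cam': array([[-9.81493244e-05,  9.65411980e-01,  2.60729167e-01,
         6.95810376e-02],
       [ 9.99999992e-01,  7.54100626e-05,  9.72179140e-05,
         6.25761648e-04],
       [ 7.41937361e-05,  2.60729175e-01, -9.65411980e-01,
        -1.59046911e-01],
       [ 0.00000000e+00,  0.00000000e+00,  0.00000000e+00,
         1.00000000e+00]])}
shift mm [ -0.5  -4.3 107. ] turn 0.02
```

View pics/w1.png

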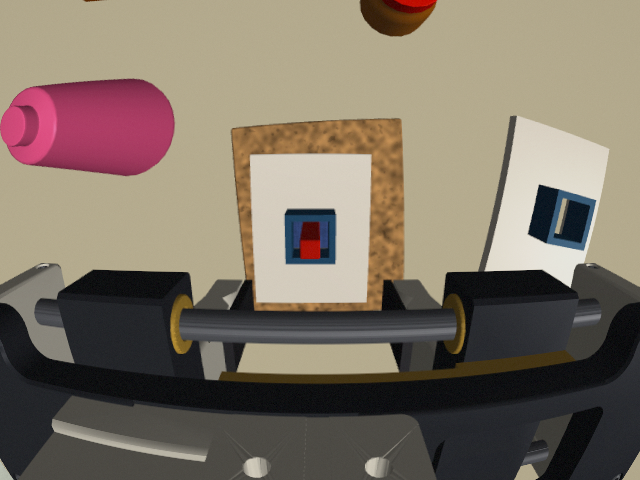

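The wrist view shows the knob's top face at about (310,247) and the collar spanning 285–336. The edges run parallel to the image axes, so the yaw is good. I'll back-project the knob and the cover corners to check.

```bash
cat >> h.py <<'E'
def wpix(c,p,Q,u,v,z):
    f=240/np.tan(np.radians(c["vertical_fov"])/2); dx,dy=u-c["cx"],v-c["cy"]; rr=np.hypot(dx,dy); t=rr/f
    d=np.array([np.sin(t)*dx/rr,-np.sin(t)*dy/rr,-np.cos(t)]); T=np.array(c["T_tool_cam"])
    o=p+Q.apply(T[:3,3]); d=Q.apply(T[:3,:3]@d); return o+d*(z-o[2])/d[2]
E
python3 - <<'E'
from h import *
p,Q=Tool(); c=optics.read_camera("wrist")
for n,u,v,z in [("knob",310.5,247,.09),("knobL",301,247,.09),("knobR",320,247,.09),("colTL",285,209,.064),("colTR",335.5,209,.064),("colBL",286,264,.064),("colBR",335.5,264,.064),("plTL",250,154,.038),("plTR",371.5,154,.038),("plBL",257,302,.038),("plBR",367,302,.038)]:
    print(n,wpix(c,p,Q,u,v,z).round(4))
E
```

```text
knob [ 0.5335 -0.2486  0.09  ]
knobL [ 0.5399 -0.2496  0.09  ]
knobR [ 0.5271 -0.2475  0.09  ]
colTL [ 0.5488 -0.2731  0.064 ]
colTR [ 0.512 -0.267  0.064]
colBL [ 0.5558 -0.231   0.064 ]
colBR [ 0.5184 -0.2248  0.064 ]
plTL [ 0.5715 -0.3178  0.038 ]
plTR [ 0.4761 -0.3019  0.038 ]
plBL [ 0.5914 -0.1921  0.038 ]
plBR [ 0.4961 -0.1765  0.038 ]
```

```bash
python3 -m handwheel '[[0,-0.004,0,0],[0,-0.004,0.03,0],[0,-0.004,0.06,0],[0,-0.004,0.09,0],[0,-0.004,0.1,0],[0,-0.004,0.1,0]]' 0.06
python3 - <<'E'
from h import *
shift([.5335,-.2484,.069],-99.4)
E
```

```text
time: 7.48
position: [0.5343, -0.2487, 0.0754]
tool_rot: [-0.002, -0.648, 0.762, 0.002]
ft_force: [0.5, -0.7, 0.3]
finger_gap: 0.06
grip_force: 0.0
shift mm [-0.2  0.8  6.4] turn 0.14
```

```bash
python3 -m handwheel '[[0,0.001,0.003,0],[0,0.001,0.006,0],[0,0.001,0.006,0]]'
python3 -m handwheel '[[0,0,0,0],[0,0,0,0],[0,0,0,0],[0,0,0,0],[0,0,0,0],[0,0,0,0],[0,0,0,0],[0,0,0,0]]' 0 35
python3 -m handwheel '[[0,0,-0.005,0],[0,0,-0.01,0],[0,0,-0.02,0],[0,0,-0.03,0],[0,0,-0.03,0]]'
```

```text
time: 7.73
position: [0.5355, -0.249, 0.0728]
tool_rot: [0.001, -0.648, 0.762, -0.001]
ft_force: [-0.5, -0.1, 0.4]
finger_gap: 0.0605
grip_force: 0.0
time: 8.4
position: [0.5344, -0.2489, 0.0715]
tool_rot: [-0.0, -0.648, 0.762, 0.0]
ft_force: [-0.1, 0.3, -2.1]
finger_gap: 0.0136
grip_force: 35.0
time: 8.82
position: [0.5361, -0.2493, 0.1044]
tool_rot: [0.001, -0.648, 0.762, -0.002]
ft_force: [1.2, -0.4, -2.7]
finger_gap: 0.0134
grip_force: 35.0
```

```bash
python3 -m handwheel '[[0,0,-0.02,0],[0,0,-0.045,0],[0,0,-0.07,0],[0,0,-0.09,0],[0,0,-0.1,0],[0,0,-0.1,0]]'
python3 - <<'E'
from h import *
shift([.5793,.1147,.205],-19.9)
E
```

```text
time: 9.32
position: [0.5359, -0.2492, 0.2043]
tool_rot: [0.002, -0.648, 0.762, -0.002]
ft_force: [0.8, -0.6, -3.6]
finger_gap: 0.0135
grip_force: 35.0
shift mm [-366.2   15.7   -0.8] turn -79.36
```

```bash
python3 -m handwheel '[[-0.008,0,0,-2],[-0.02,0.001,0,-5],[-0.04,0.002,0,-9],[-0.06,0.003,0,-13],[-0.08,0.004,0,-17],[-0.1,0.005,0,-21],[-0.12,0.006,0,-25],[-0.14,0.006,0,-29],[-0.16,0.007,0,-33],[-0.18,0.008,0,-37]]'
python3 - <<'E'
from h import *
shift([.5793,.1147,.205],-19.9)
E
```

```text
time: 10.15
position: [0.5546, -0.0686, 0.1994]
tool_rot: [0.001, 0.857, -0.515, -0.001]
ft_force: [0.6, 0.0, -3.9]
finger_gap: 0.0134
grip_force: 35.0
shift mm [-150.2 -107.8   -5.6] turn -42.10
```

```bash
python3 -m handwheel '[[-0.017,-0.012,0,-4],[-0.034,-0.024,0,-9],[-0.051,-0.036,0,-14],[-0.068,-0.048,0,-19],[-0.085,-0.06,0,-24],[-0.102,-0.072,0,-29],[-0.119,-0.084,0,-33],[-0.134,-0.096,0,-37],[-0.145,-0.104,0,-40],[-0.15,-0.108,0,-42]]'
python3 -m handwheel '[[0,0,0,0],[0,0,0,0],[0,0,0,0]]'
python3 - <<'E'
from h import *
shift([.5793,.1147,.155],-19.9)
p,Q=Tool(); c=optics.read_camera("wrist"); cv2.imwrite("pics/w2.png",c["image"])
c=optics.read_camera("side"); W=cloud(c); np.save("s2.npy",W); cv2.imwrite("pics/s2.png",cv2.resize(c["image"][100:240,230:400],None,fx=4,fy=4)); 
E
```

```text
time: 10.98
position: [0.5806, 0.115, 0.1992]
tool_rot: [0.001, 0.985, -0.173, -0.001]
ft_force: [-0.1, -0.8, -3.8]
finger_gap: 0.0137
grip_force: 35.0
time: 11.23
position: [0.5807, 0.1127, 0.2004]
tool_rot: [0.001, 0.984, -0.176, -0.001]
ft_force: [0.2, 0.1, -4.0]
finger_gap: 0.0134
grip_force: 35.0
shift mm [-2.  -1.5 45.4] turn -0.42
```

View pics/w2.png

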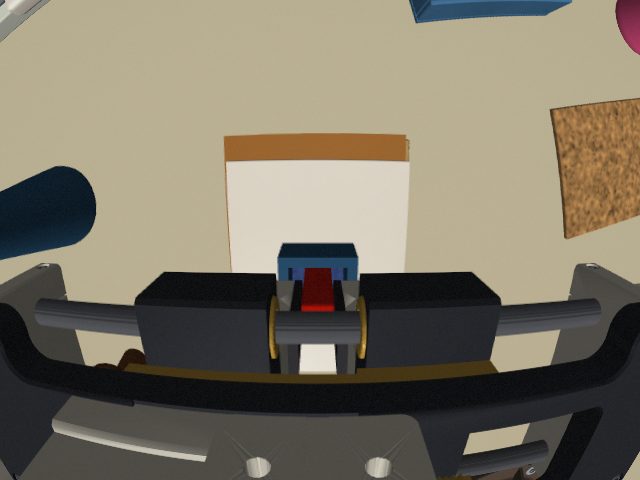

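View pics/s2.png

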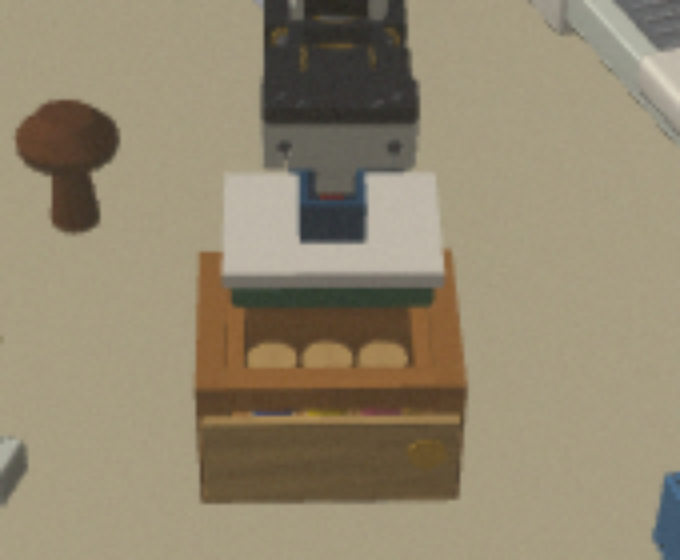

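The wrist view shows the box's −y rim edge from (224,136) to (407,134), with the level cover over it (top corners (228,161) and (409,160)). The side view shows the door shut and the tray level above the well.

```bash
python3 - <<'E'
from h import *
p,Q=Tool(); c=optics.read_camera("wrist")
for n,u,v,s in [("L",224,136.5,1),("R",407,134.5,-1)]:
    print(n,wpix(c,p,Q,u,v,.095).round(4),b2w(.065*s,-.08).round(4))
W=np.load("s2.npy")[130:200,270:350].reshape(-1,3); P=W[(W[:,2]>.155)&(W[:,2]<.176)]; 
# plate
hz=np.histogram(P[:,2],21,(.155,.176)); print(hz[0])
zc=.1555+.001*hz[0].argmax(); P=P[abs(P[:,2]-zc)<.004]; print(zc,cv2.minAreaRect((P[:,:2]*1000).astype(np.float32)))
A=np.c_[P[:,:2]-P[:,:2].mean(0),np.ones(len(P))]; print(np.linalg.lstsq(A,P[:,2],rcond=None)[0], p)
print("plate corners wrist",[wpix(c,p,Q,u,v,zc).round(4) for u,v in((228.5,161.5),(409,160))])
E
```

```text
L [0.676  0.1491 0.095 ] [0.6763 0.1484]
R [0.6316 0.0255 0.095 ] [0.6321 0.0262]
[  0   1  17  13  13  11  23  21  19  38 120 257 346 271 104  31  12   9
   6  10   6]
0.1675 ((579.5036010742188, 111.33961486816406), (101.5359878540039, 124.73359680175781), 70.11424255371094)
[-0.0002575   0.00489373  0.16745794] [0.5810993  0.11244668 0.20106715]
plate corners wrist [array([0.6547, 0.1353, 0.1675]), array([0.6226, 0.0462, 0.1675])]
```

```bash
python3 -m handwheel '[[-0.001,-0.0025,0,0],[-0.001,-0.0025,0.012,0],[-0.001,-0.0025,0.024,0],[-0.001,-0.0025,0.034,0],[-0.001,-0.0025,0.04,0],[-0.001,-0.0025,0.043,0],[-0.001,-0.0025,0.046,0],[-0.001,-0.0025,0.046,0]]'
python3 -m handwheel '[[0,0,0.002,0],[0,0,0.004,0],[0,0,0.004,0]]'
python3 -m handwheel '[[0,0,0.001,0],[0,0,0.002,0],[0,0,0.002,0]]'
```

```text
time: 12.05
position: [0.5814, 0.1157, 0.1553]
tool_rot: [0.0, 0.984, -0.176, -0.0]
ft_force: [-0.8, -0.1, -3.5]
finger_gap: 0.0136
grip_force: 35.0
time: 12.3
position: [0.5814, 0.1158, 0.1515]
tool_rot: [-0.0, 0.984, -0.176, 0.0]
ft_force: [-0.8, 0.3, -3.7]
finger_gap: 0.0134
grip_force: 35.0
time: 12.55
position: [0.5813, 0.1157, 0.1494]
tool_rot: [0.0, 0.984, -0.176, -0.0]
ft_force: [0.3, 0.0, -4.1]
finger_gap: 0.0141
grip_force: 35.0
```

Nothing has touched and the tray is already below the rim. I'll continue to the ledge in small steps.

```bash
for i in 1 2 3; do python3 -m handwheel '[[0,0,0.001,0],[0,0,0.001,0],[0,0,0.001,0]]'|grep -E 'pos|ft'; done
python3 - <<'E'
from h import *
W=cloud(optics.read_camera("side"))[120:230,260:360].reshape(-1,3); P=W[(W[:,2]>.105)&(W[:,2]<.122)]
print(np.median(P[:,2]),cv2.minAreaRect((P[:,:2]*1000).astype(np.float32)))
E
```

```text
position: [0.5814, 0.1158, 0.1486]
ft_force: [-0.0, 0.1, -3.6]
position: [0.5815, 0.1158, 0.1485]
ft_force: [-3.3, 0.5, 5.9]
position: [0.5815, 0.1157, 0.1484]
ft_force: [-7.0, 0.2, 13.2]
0.11499703555048896 ((579.8333740234375, 115.1553955078125), (101.49032592773438, 126.11798095703125), 69.72518920898438)
```

```bash
python3 -m handwheel '[[0,0,-0.001,0],[0,0,-0.002,0],[0,0,-0.002,0],[0,0,-0.002,0],[0,0,-0.002,0],[0,0,-0.002,0],[0,0,-0.002,0],[0,0,-0.002,0],[0,0,-0.002,0],[0,0,-0.002,0]]' 0.086
python3 -m handwheel '[[0,0,0,0],[0,0,0,0],[0,0,0,0],[0,0,0,0]]'
python3 - <<'E'
from h import *
W=cloud(optics.read_camera("side"))[120:230,260:360].reshape(-1,3); P=W[(W[:,2]>.105)&(W[:,2]<.122)]
print(np.median(P[:,2]),cv2.minAreaRect((P[:,:2]*1000).astype(np.float32)))
P=W[(W[:,2]>.136)&(W[:,2]<.144)];print("collar",cv2.minAreaRect((P[:,:2]*1000).astype(np.float32)))
p,Q=Tool(); c=optics.read_camera("wrist"); cv2.imwrite("pics/w3.png",c["image"])
shift([.5797,.1145,.119],-19.9)
E
```

```text
time: 14.18
position: [0.5814, 0.1158, 0.1485]
tool_rot: [0.0, 0.984, -0.176, -0.0]
ft_force: [0.6, -0.3, 0.2]
finger_gap: 0.0749
grip_force: 0.0
time: 14.52
position: [0.5814, 0.1157, 0.1486]
tool_rot: [0.0, 0.984, -0.176, 0.0]
ft_force: [-0.2, 0.5, -0.5]
finger_gap: 0.0859
grip_force: 0.0
0.11508571833885073 ((579.5410766601562, 114.61619567871094), (100.58465576171875, 126.0443115234375), 69.80858612060547)
collar ((578.8217163085938, 109.82420349121094), (29.188175201416016, 35.63132095336914), 69.02005004882812)
shift mm [-1.1  1.8 29.6] turn -0.37
```

View pics/w3.png

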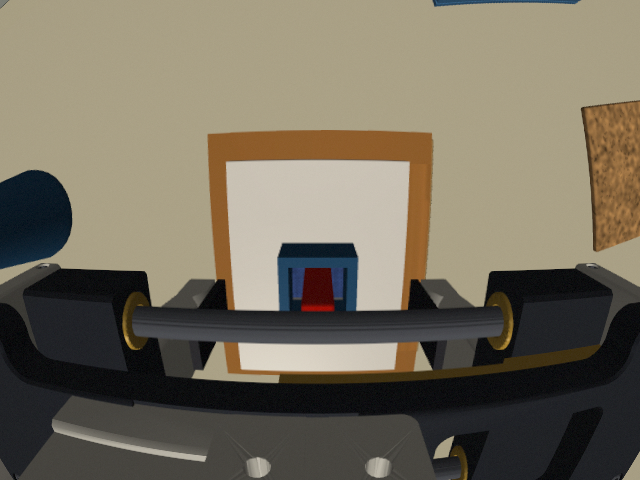

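The cover is centred on the seated tray. The collar spans columns 278–357, midway between the fingers, so I can lower onto it and grip.

```bash
python3 -m handwheel '[[-0.001,0,0.008,0],[-0.001,0,0.016,0],[-0.001,0,0.022,0],[-0.001,0,0.026,0],[-0.001,0,0.028,0],[-0.001,0,0.028,0],[-0.001,0,0.028,0]]' 
python3 -m handwheel '[[0,0,0,0],[0,0,0,0],[0,0,0,0],[0,0,0,0],[0,0,0,0],[0,0,0,0],[0,0,0,0],[0,0,0,0],[0,0,0,0],[0,0,0,0]]' 0.02 20
python3 -m handwheel '[[0,0,0,0],[0,0,0,0]]'
```

```text
time: 15.2
position: [0.5805, 0.1161, 0.1204]
tool_rot: [0.0, 0.984, -0.176, -0.0]
ft_force: [0.1, -0.2, -0.2]
finger_gap: 0.086
grip_force: 0.0
time: 16.03
position: [0.5805, 0.1161, 0.1206]
tool_rot: [-0.0, 0.984, -0.176, 0.0]
ft_force: [-0.4, 0.8, 0.3]
finger_gap: 0.0381
grip_force: 20.0
time: 16.2
position: [0.5804, 0.1161, 0.1206]
tool_rot: [0.0, 0.984, -0.176, -0.0]
ft_force: [-1.0, -0.5, 1.3]
finger_gap: 0.0377
grip_force: 20.0
```

```bash
python3 -m handwheel '[[0,0,-0.002,0],[0,0,-0.005,0],[0,0,-0.01,0],[0,0,-0.015,0],[0,0,-0.02,0],[0,0,-0.025,0],[0,0,-0.03,0],[0,0,-0.03,0]]'
python3 - <<'E'
from h import *
c=optics.read_camera("side"); cv2.imwrite("pics/s3.png",cv2.resize(c["image"][100:240,230:400],None,fx=4,fy=4))
E
```

```text
time: 16.87
position: [0.5811, 0.1164, 0.1521]
tool_rot: [-0.001, 0.984, -0.176, 0.001]
ft_force: [-0.2, -0.4, -1.2]
finger_gap: 0.0378
grip_force: 20.0
```

View pics/s3.png

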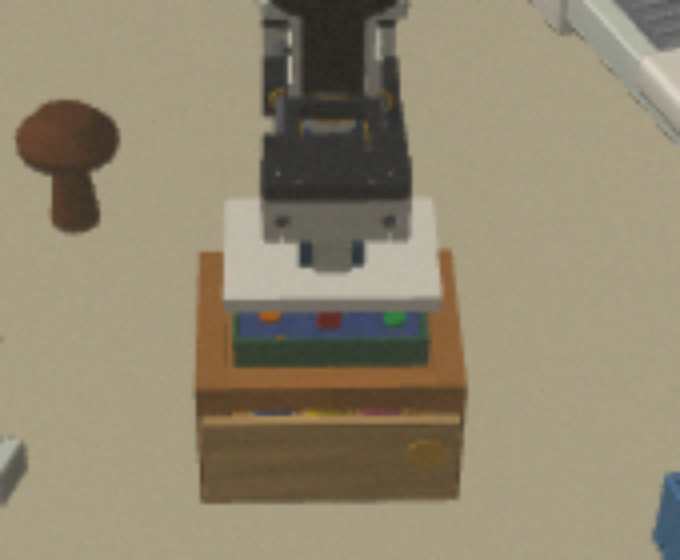

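The green tray stays seated in the well, at (330,340), while the cover rises level above it, with its front edge at row 305. I'll lift on, clear of the knob.

```bash
python3 -m handwheel '[[0,0,-0.008,0],[0,0,-0.016,0],[0,0,-0.024,0],[0,0,-0.032,0],[0,0,-0.04,0],[0,0,-0.047,0],[0,0,-0.053,0],[0,0,-0.057,0],[0,0,-0.06,0],[0,0,-0.06,0]]'
python3 -m handwheel '[[0,0,0,0],[0,0,0,0],[0,0,0,0],[0,0,0,0],[0,0,0,0],[0,0,0,0]]'
python3 - <<'E'
from h import *
c=optics.read_camera("side"); cv2.imwrite("pics/s4.png",cv2.resize(c["image"][70:240,230:400],None,fx=3.5,fy=3.5))
E
```

```text
time: 17.75
position: [0.5807, 0.1162, 0.2112]
tool_rot: [-0.0, 0.984, -0.176, 0.0]
ft_force: [-0.2, 0.4, -0.4]
finger_gap: 0.038
grip_force: 20.0
time: 18.25
position: [0.5804, 0.1161, 0.2104]
tool_rot: [0.0, 0.984, -0.176, -0.0]
ft_force: [-0.2, 0.4, -1.5]
finger_gap: 0.0379
grip_force: 20.0
```

View pics/s4.png

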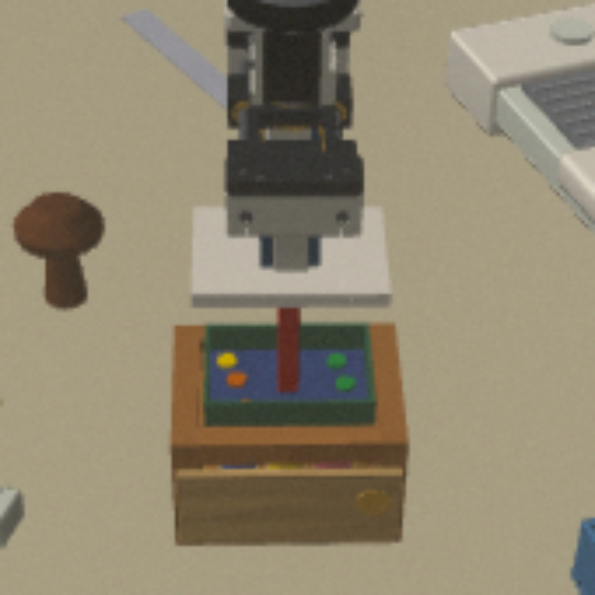

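The cover is level about 110 mm above the tray's underside, the tray is seated around the knob at (288,350), and the door is shut. I'm handing it in.

```bash
python3 -c "
from bench import r
print(r.sign_off())"
```

```text
the job is handed in; nothing more can be done
None
```

I handed the job in at about 18 s of the 64 s allowed: the door is shut on its catch, the tray is seated in the box, and the gripper holds the cover level about 27 mm above the knob top; I saw nothing else disturbed, and sign-off returned no verdict.

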